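# Gauge a sculpture base's socket and fit the matching post

## Robot

A 6-joint arm with a two-finger parallel gripper is mounted at the origin on the work surface. World frame = base frame: x ahead of the robot, y to its left, z up, the work surface at z = 0. Lengths are in m, angles in rad, forces in N, time in s.
With the tool pointing down it reaches from about 0.25 to 0.725 m from the base axis. Payload 4 kg.
Tool frame: the origin (TCP) lies at the very end of the fingers, on their centre line; the grasp point (between the pads) lies 19 mm behind it; z points along the fingers, y is the line along which they close (so a half turn about z gives the same grasp; the last joint's range is limited). The gripper opens to 85 mm and grips with 20 to 120 N. Pads are 22 mm wide; open, the fingers measure 114 mm over their backs; the gripper's body (76 mm by 85 mm) begins 54 mm behind the grasp point. The pads swing forward as they close: fully open they stand 13 mm farther back than shut.
Start: joints at [-1.175, 0.241, 0.005, 1.335, 0, 1.571], TCP at [0.193, -0.461, 0.231] pointing down, gripper open.
Joint ranges: [-2.72, 2.72], [-1.05, 1.87], [-1.09, 1.28], [-1.99, 2.15], [-1.42, 1.44], [-3.14, 3.14]. Speed limits (rad/s): [2.79, 2.79, 3.14, 3.14, 3.14, 3.14].

## Interface

Orientations are given as a unit quaternion [x, y, z, w].
In Python, from workcell import bot, vision, workorder gives the robot as it stands.
- The arm moves only by the shell command python3 -m creep 'ROWS' [OPENING]. ROWS is JSON, a list of rows, each a list of 2 entries, a list of its own where there are three numbers: the shift along the tool's x, y, z in mm, then the turn, a rotation vector about the tool's x, y, z in rad. In form: [[[dx, dy, dz], [wx, wy, wz]], ...]. A call has 1 to 12 rows; each row shifts and turns the commanded pose from where the row before left it, along the tool's axes as they then stand; what a row does not reach is not made up. A row lasts 1/8 s, in which the tool goes at most 62.5 mm and 10.7 degrees, less where a joint would pass 70% of its speed; a pose out of reach is approached as far as the arm can. A call is refused whole if a number of a shift passes 62.5 or a number of a turn 0.188, either way. A call with a gripper value outside its range is refused whole. OPENING is the finger opening in mm, from 0 to 85.4, set as the call begins (- or left out, the last holds). The fingers move at their own pace and stop on an object; the grip force is fixed at half the most. Time passes only in rows, so rows that do not move let the fingers close. It gives the time, the measured TCP pose, the force, the opening and the grip force at its end, in the units of the state.
- bot.get_obs(): the state, without advancing time (a new reading comes with each control period).
- vision.camera(name): name is "side" or "top"; returns a dict with "image" (384x512x3 uint8, blue, green, red), "z_map" (384x512 float32, m along the optical axis (not along the pixel's ray), 0 where there is no reading), "K" (3x3 intrinsics, pixels), "k1" (the pictures are not rectified: a ray, as slopes to the right and down, at radius r is drawn at 1 + k1 r^2 times it, then the intrinsics apply), "rvec" (rotation vector, rad) and "tvec" (3), from world to camera coordinates, as OpenCV has them. Camera axes: x right, y down, z forward; pixel columns grow to the right and rows downward; lengths in m; the calibration is good to about 2 mm. A picture is of the moment at which its call begins.
- workorder.job_done(): hands the job in; it is judged then, once.
Trained networks look in a picture, given as the dict that the camera call returned (one of the last four; its "shot" number tells which), for a name from the list of things; names that differ only in an ending like _2 or _b are one class to them, and where a whole thing is asked for, a point or a joint stands for the part that bears it (a point fixed in the world has none). Each returns a list of dicts, best first, with "score" (0 to 1); they miss things now and then, are a little off and sometimes report something else, mostly with a low value. They report only what shows in the picture. A call takes as long as a camera call.
- vision.spot_in(picture, query): "position" ([column, row] in pixels, amid what is visible of it).
- vision.place_of(picture, query): "position" ([column, row] in pixels: a listed point, or the origin of a listed thing).
The state is a dict: "clock": time; "joint_pos": joint angles; "joint_vel": joint speeds; "tau": joint torques, N m; "eef_pos": TCP position; "tool_rot": TCP orientation; "ft_force": force on the tool from outside, world axes, zero at the start; "ft_torque": the same for the moment, N m; "grip_width": finger opening in m; "grasp_force": force on a finger pad.
Only numpy, scipy, OpenCV 4.12 (cv2) and the standard library are available. Lean on these libraries where they do the work, as an engineer would, in place of code of your own. Each camera call takes 0.05 s, during which the arm holds its last target. There are 200 camera calls.

## Task

Feel how deep the socket in the plywood sculpture base is by lowering the depth rod gently onto its bottom and resting it there a moment, then put the rod back in its blue stand. Take from the rack only the post that matches that depth, lower it into the socket and press it home with a light push, so that it stands upright with the lower edge of its colour band level with the top of the base, and let go. Never push hard on the base, leave the other two posts in the rack, and do not disturb the mug, jar, offcut or brush.

Things in the scene. Friction and masses are not known exactly. Their poses are not given: they have to be found in the camera images.
- base: Plywood sculpture base, a fixed block 110 x 110 mm and 60 mm high with a plaster-white foot; origin at the centre of its underside. It has one upright blind round socket, 16 mm wide, in the middle of its top. The socket is 24, 34 or 44 mm deep (flat rigid bottom); which one differs each time and is not told.
- socket (a point): Centre of the socket's mouth, level with the top face of the base (60 mm above the bench), z up.
- stand: Blue fixed block 64 x 64 mm, 80 mm high, with a 16 mm upright through hole in its middle, in which the depth rod hangs by its collar; origin at the centre of its underside.
- rod: Depth rod, loose, about 90 g, hanging upright in the stand at the start with its tip 5 mm above the bench. From the tip up: steel shaft 10 mm wide, 75 mm long; dark collar 26 mm wide, 4 mm thick; black round grip 18 mm wide, 45 mm long (its top 124 mm above the tip). Origin at the centre of the flat tip, z up along the rod.
- rod_tip (a point): Centre of the rod's flat tip. Painted rings on the shaft have their lower edges 24 mm (red), 34 mm (yellow) and 44 mm (blue) above it: with the tip on the socket's bottom, the ring whose lower edge is level with the top of the base has the colour of the post that fits.
- rack: Grey fixed rack 60 x 190 mm, 36 mm high, with three 16 mm holes, 26 mm deep (hole floors 10 mm above the bench), in a row along its y axis at -65, 0 and +65 mm. Holds the three posts, in any order. Origin at the centre of its underside.
- post_red: Round wooden post with red paint, 14 mm wide, 79 mm long, about 30 g, standing in the rack. A 6 mm wide red band has its lower edge 24 mm above the foot; the top end is red too. Origin at the centre of the foot, z up along the post.
- band_red (a point): On the axis of the red post at the lower edge of its band, 24 mm above the foot; level with the top of the base when this post is home in a socket 24 mm deep.
- post_yellow: Round wooden post with yellow paint, 14 mm wide, 89 mm long, about 30 g, standing in the rack. A 6 mm wide yellow band has its lower edge 34 mm above the foot; the top end is yellow too. Origin at the centre of the foot, z up along the post.
- band_yellow (a point): On the axis of the yellow post at the lower edge of its band, 34 mm above the foot; level with the top of the base when this post is home in a socket 34 mm deep.
- post_blue: Round wooden post with blue paint, 14 mm wide, 99 mm long, about 30 g, standing in the rack. A 6 mm wide blue band has its lower edge 44 mm above the foot; the top end is blue too. Origin at the centre of the foot, z up along the post.
- band_blue (a point): On the axis of the blue post at the lower edge of its band, 44 mm above the foot; level with the top of the base when this post is home in a socket 44 mm deep.
- mug: Bystander: navy mug, 80 mm wide, 85 mm high; origin at the centre of its underside.
- jar: Bystander: yellow jar, 60 mm wide, 80 mm high; origin at the centre of its underside.
- offcut: Bystander: white offcut 90 x 60 x 40 mm; origin at the centre of its underside.
- brush: Bystander: paint brush, 200 mm long, lying on the bench.

How it is judged:
On the way, in this order (a step that is already met when the one before it is completed fails the run):
1. the depth rod's tip rests on the bottom of the socket with at least 1.2 N (horizontal distance between rod_tip and socket below 0.008 m and z of rod_tip in the frame of socket below -0.02 m and linear speed of rod below 0.006 m/s and contact force between base and anything else above 1.2 N), for 0.2 s.
2. the rod is back in its stand, hanging by its collar, and let go (horizontal distance between rod and stand below 0.006 m and z of rod in the frame of stand below 0.009 m and angle between rod's own z axis and vertical below 0.08 rad and contact force between the fingers and rod below 0.01 N), for 0.2 s.
3. the matching post is pressed home on the bottom of the socket with at least 2 N, band level with the top of the base within 3.5 mm (((horizontal distance between band_red and socket below 0.004 m and z of band_red in the frame of socket between -0.0035 and 0.0035 m and angle between post_red's own z axis and vertical below 0.09 rad and contact force between base and anything else above 2 N) or (horizontal distance between band_yellow and socket below 0.004 m and z of band_yellow in the frame of socket between -0.0035 and 0.0035 m and angle between post_yellow's own z axis and vertical below 0.09 rad and contact force between base and anything else above 2 N) or (horizontal distance between band_blue and socket below 0.004 m and z of band_blue in the frame of socket between -0.0035 and 0.0035 m and angle between post_blue's own z axis and vertical below 0.09 rad and contact force between base and anything else above 2 N))), for 0.1 s.
At the end, for the whole second after the job is handed in: The matching post stands in the socket, within 4 mm of its centre and 0.09 rad of upright, with its band's lower edge level with the top of the base within 3.5 mm, at rest; the other two posts are in the rack within 12 mm of where they began; the rod hangs in its stand by its collar, upright (all of step 2 and ((horizontal distance between band_red and socket below 0.004 m and z of band_red in the frame of socket between -0.0035 and 0.0035 m and angle between post_red's own z axis and vertical below 0.09 rad and distance of each of post_yellow, post_blue from where it was at the start of the episode below 0.012 m and linear speed of post_red below 0.01 m/s) or (horizontal distance between band_yellow and socket below 0.004 m and z of band_yellow in the frame of socket between -0.0035 and 0.0035 m and angle between post_yellow's own z axis and vertical below 0.09 rad and distance of each of post_red, post_blue from where it was at the start of the episode below 0.012 m and linear speed of post_yellow below 0.01 m/s) or (horizontal distance between band_blue and socket below 0.004 m and z of band_blue in the frame of socket between -0.0035 and 0.0035 m and angle between post_blue's own z axis and vertical below 0.09 rad and distance of each of post_red, post_yellow from where it was at the start of the episode below 0.012 m and linear speed of post_blue below 0.01 m/s))); the robot touches nothing.
It fails at once if the base (or the bottom of its socket) is pushed with more than 25 N, by whatever (contact force between base and anything else above 25 N).
It fails at once if a bystander is moved by more than 20 mm (distance of any of mug, jar, offcut, brush from where it was at the start of the episode above 0.02 m).
It also fails if it takes over 72 s, if anything falls off the work surface, if the arm or the gripper's body presses on something with over 40 N, if the wrist force passes 120 N, or if a joint passes its speed limit or range.

## Working session

There is one attempt and no reset: what is moved stays moved. The work goes in short steps, Python scripts to look and compute and a shell command to move; the robot and the scene stay as the last step left them, time stands still between calls to the robot, and variables do not carry over. Pictures are saved under pics/ and viewed, at most 10 in all, crops included, and the job is handed in when it is done.

```bash
mkdir -p pics
cat > h.py <<'E'
import numpy as np, cv2
from workcell import bot, vision, workorder
def ray(p,uv):
    K=p["K"];R=cv2.Rodrigues(np.array(p["rvec"],float))[0];t=np.array(p["tvec"],float).ravel()
    D=np.array([p["k1"],0,0,0,0],float)
    n=cv2.undistortPoints(np.array([[uv]],float),np.array(K,float),D).ravel()
    return -R.T@t, R.T@np.array([n[0],n[1],1.]),
def at_z(p,uv,z):
    c,d=ray(p,uv); return c+d*(z-c[2])/d[2]
def px(p,X):
    return cv2.projectPoints(np.array([X],float),np.array(p["rvec"],float),np.array(p["tvec"],float),np.array(p["K"],float),np.array([p["k1"],0,0,0,0],float))[0].ravel()
def tri(p,q,a,b):
    c,d=ray(p,a);e,f=ray(q,b)
    s=np.linalg.lstsq(np.c_[d,-f],e-c,rcond=None)[0]
    return (c+d*s[0]+e+f*s[1])/2, np.linalg.norm(c+d*s[0]-e-f*s[1])
E
python3 - <<'E'
from h import *
T=vision.camera("top");S=vision.camera("side")
cv2.imwrite("pics/t0.png",T["image"]);cv2.imwrite("pics/s0.png",S["image"])
print(bot.get_obs())
for p in(T,S):
    print(ray(p,(256,192)))
Z=dict(base=0,socket=.06,stand=0,rod=.005,rack=0,post_red=.01,post_yellow=.01,post_blue=.01,band_red=.034,band_yellow=.044,band_blue=.054,mug=0,jar=0,offcut=0,brush=.005)
for n,z in Z.items():
    a=vision.place_of(T,n);b=vision.place_of(S,n)
    for k,p,l in(("T",T,a),("S",S,b)):
        print(n,k,[(np.round(x["position"]),round(x["score"],2),at_z(p,x["position"],z).round(3)[:2]) for x in l[:2]])
E
```

```text
{'clock': 0.1, 'joint_pos': array([-1.17501157e+00,  2.41366497e-01,  3.85087295e-03,  1.33520045e+00,
        2.64989116e-05,  1.57080370e+00]), 'joint_vel': array([-5.80926824e-04, -1.38180157e-03,  3.24889326e-03,  1.80792811e-03,
       -9.41630067e-04, -4.79039838e-05]), 'tau': array([-8.03881976e-04, -3.73138225e+01,  2.53010255e+01,  1.08494158e-02,
       -7.86896385e-05,  6.53159319e-06]), 'eef_pos': array([ 0.1925538 , -0.46081796,  0.23048448]), 'tool_rot': array([ 9.80483395e-01,  1.96599568e-01, -1.75726556e-04, -9.43742302e-04]), 'ft_force': array([0.00585939, 0.920343  , 0.7435218 ]), 'ft_torque': array([ 0.00142862, -0.03567202,  0.04044747]), 'grasp_force': 0.0, 'grip_width': 0.08522482784103591}
(array([0.55696956, 0.00950283, 0.91127239]), array([ 0.08017454,  0.02451647, -0.99671552]))
(array([ 0.29280578, -0.71802897,  0.8242577 ]), array([ 0.28880197,  0.64737729, -0.70543533]))
base T [(array([298., 222.]), 0.81, array([ 0.553, -0.073]))]
base S [(array([243., 235.]), 0.96, array([ 0.554, -0.072]))]
socket T [(array([298., 221.]), 0.62, array([ 0.556, -0.069]))
[... 1690 characters left out ...]
0., 247.]), 0.6, array([0.496, 0.283]))]
band_blue S [(array([177., 129.]), 0.69, array([0.51 , 0.268]))]
mug T [(array([307., 145.]), 0.61, array([ 0.749, -0.099])), (array([182., 246.]), 0.44, array([0.496, 0.219]))]
mug S [(array([334., 221.]), 0.82, array([ 0.756, -0.109]))]
jar T [(array([223., 152.]), 0.81, array([0.733, 0.115]))]
jar S [(array([281., 162.]), 0.75, array([0.73 , 0.114]))]
offcut T [(array([152., 141.]), 0.68, array([0.764, 0.299]))]
offcut S [(array([262., 119.]), 0.69, array([0.755, 0.296]))]
brush T [(array([308., 144.]), 0.6, array([ 0.751, -0.099])), (array([387., 153.]), 0.58, array([ 0.729, -0.302]))]
brush S [(array([373., 295.]), 0.55, array([ 0.732, -0.31 ]))]
```

View pics/t0.png

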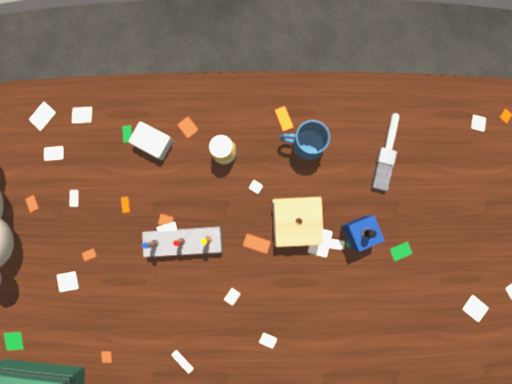

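View pics/s0.png

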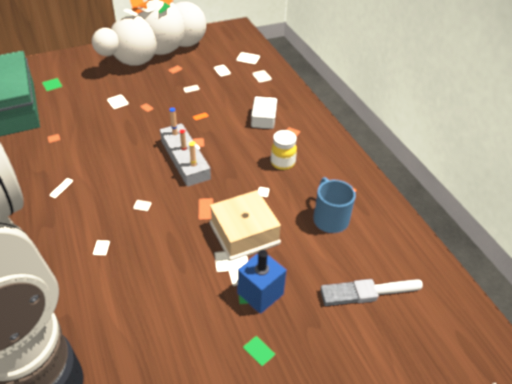

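The top view shows the rack at (182,243) with blue, red and yellow posts from left to right. The base socket is at (299,221), and the stand with the rod grip is at about (371,233). The side view agrees: socket (245,215), stand (262,280), rack (185,155).

Run:
```python
from h import *
T=vision.camera("top");S=vision.camera("side")
def crop(p,c,w,h,f): return cv2.resize(p["image"][c[1]-h//2:c[1]+h//2,c[0]-w//2:c[0]+w//2],None,fx=f,fy=f,interpolation=cv2.INTER_CUBIC)
a=np.hstack([crop(T,(330,228),130,80,4),crop(S,(258,260),70,80,4)])
b=np.hstack([crop(T,(182,242),100,70,4),crop(S,(185,150),100,70,4)])
cv2.imwrite("pics/c1.png",np.vstack([a,np.pad(b,((0,0),(0,0),(0,0)))]))if a.shape[1]==b.shape[1] else print(a.shape,b.shape)
def blob(p,c,r,f):
    y0,x0=c[1]-r,c[0]-r
    im=p["image"][y0:c[1]+r+1,x0:c[0]+r+1].astype(float)
    w=f(im); ys,xs=np.mgrid[y0:c[1]+r+1,x0:c[0]+r+1]
    return np.array([(w*xs).sum(),(w*ys).sum()])/w.sum()
def dark(im):
    g=im.mean(2); return np.clip(np.median(g)-30-g,0,None)
def red(im): return np.clip(im[...,2]-im[...,1]-70,0,None)
def yel(im): return np.clip(np.minimum(im[...,1],im[...,2])-im[...,0]-90,0,None)
def blu(im): return np.clip(im[...,0]-im[...,2]-50,0,None)
s=blob(T,(299,221),5,dark);s2=blob(S,(245,215),6,dark)
print("socket",s,at_z(T,s,.06),s2,at_z(S,s2,.06),tri(T,S,s,s2))
for n,c,f,z in(("red",(178,243),red,.089),("yel",(205,242),yel,.099),("blu",(146,245),blu,.109)):
    q=blob(T,c,5,f);print(n,q,at_z(T,q,z))
```

```text
socket [298.64834667 220.70647743] [ 0.55782998 -0.06927218  0.06      ] [244.73796439 215.04176742] [ 0.55793926 -0.07068145  0.06      ] (array([ 0.55810756, -0.06949427,  0.0587088 ]), np.float64(0.0005891178132786843))
red [176.02013163 242.72435153] [0.50812103 0.2114876  0.089     ]
yel [203.7320911 241.1884058] [0.51242611 0.14637197 0.099     ]
blu [144.70996874 245.04098645] [0.5036334  0.27756422 0.109     ]
```

View pics/c1.png

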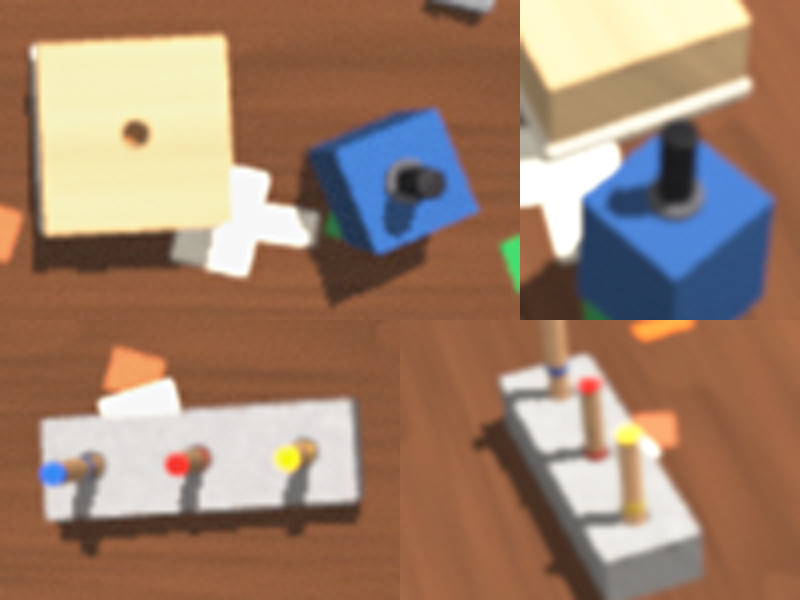

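The crops show the grip top at about (372.5,233.2) and the collar at (366.2,233.2) in the top view. In the side view they are at (263,253) and (262,269).

Run:
```python
from h import *
T=vision.camera("top");S=vision.camera("side")
gT,cT,gS,cS=[(372.1,232.9),(365.9,232.9),(262.6,252.9),(261.9,268.5)]
print(at_z(T,gT,.129),at_z(T,cT,.084),at_z(S,gS,.129),at_z(S,cS,.084),tri(T,S,gT,gS))
c=[(38,44),(226,36),(232,222),(43,236)]
P=[at_z(T,(x/4+265-.375,y/4+188-.375),.06) for x,y in c];print(np.round(P,4),np.mean(P,0))
t=[(310,150),(437,108),(480,212),(375,254)]
P=[at_z(T,(x/4+265-.375,y/4+188-.375),.08) for x,y in t];print(np.round(P,4),np.mean(P,0))
```

```text
[ 0.53047169 -0.22244434  0.129     ] [ 0.52908748 -0.22131301  0.084     ] [ 0.52993556 -0.22435834  0.129     ] [ 0.52995732 -0.22506173  0.084     ] (array([ 0.53048618, -0.22302245,  0.12715322]), np.float64(0.00016528512238511182))
[[ 0.6097 -0.0121  0.06  ]
 [ 0.6142 -0.1228  0.06  ]
 [ 0.5052 -0.1251  0.06  ]
 [ 0.4977 -0.0146  0.06  ]] [ 0.55670232 -0.06863335  0.06      ]
[[ 0.5472 -0.1673  0.08  ]
 [ 0.5708 -0.2419  0.08  ]
 [ 0.5107 -0.2662  0.08  ]
 [ 0.4874 -0.2043  0.08  ]] [ 0.52904931 -0.21994796  0.08      ]
```

```bash
python3 -m creep '[[[0,0,0],[0,0,-0.1677]],[[0,0,0],[0,0,-0.1677]],[[0,0,0],[0,0,-0.1677]],[[0,0,0],[0,0,-0.1677]],[[0,0,0],[0,0,-0.1677]],[[0,0,0],[0,0,-0.1677]],[[0,0,0],[0,0,-0.1677]]]' 60; python3 -m creep '[[[30,42,0],[0,0,0]],[[30,42,0],[0,0,0]],[[30,42,0],[0,0,0]],[[30,42,0],[0,0,0]],[[30,42,0],[0,0,0]],[[30,42,0],[0,0,0]],[[30,42,0],[0,0,0]],[[26,42,0],[0,0,0]],[[0,0,0],[0,0,0]],[[0,0,0],[0,0,0]]]'
```

```text
clock: 2.68
eef_pos: [0.1928, -0.4613, 0.2313]
tool_rot: [0.706, 0.709, -0.0, -0.0]
ft_force: [-0.2, 0.2, -0.5]
grip_width: 0.0603
grasp_force: 0.0
clock: 3.92
eef_pos: [0.5287, -0.2256, 0.2309]
tool_rot: [0.707, 0.707, -0.0, -0.0]
ft_force: [0.2, -0.5, 0.2]
grip_width: 0.0598
grasp_force: 0.0
```

```bash
python3 -m creep '[[[2,1,30],[0,0,0]],[[0,0,35],[0,0,0]],[[0,0,35],[0,0,0]],[[0,0,25],[0,0,0]],[[0,0,13],[0,0,0]],[[0,0,0],[0,0,0]],[[0,0,0],[0,0,0]]]'; python3 -m creep '[[[0,0,0],[0,0,0]],[[0,0,0],[0,0,0]],[[0,0,0],[0,0,0]],[[0,0,0],[0,0,0]],[[0,0,0],[0,0,0]],[[0,0,0],[0,0,0]]]' 5
```

```text
clock: 4.8
eef_pos: [0.5307, -0.2244, 0.0947]
tool_rot: [0.708, 0.707, 0.0, 0.001]
ft_force: [-0.5, 0.8, 0.4]
grip_width: 0.06
grasp_force: 0.0
clock: 5.55
eef_pos: [0.5304, -0.2238, 0.0941]
tool_rot: [0.707, 0.707, 0.0, 0.001]
ft_force: [-1.4, 0.9, 5.8]
grip_width: 0.0165
grasp_force: 58.4
```

```bash
python3 -m creep '[[[0,0,-20],[0,0,0]],[[0,0,-30],[0,0,0]],[[0,0,-40],[0,0,0]],[[0,0,0],[0,0,0]],[[40,7,0],[0,0,0]],[[40,7,0],[0,0,0]],[[40,7,0],[0,0,0]],[[34,7,0],[0,0,0]],[[0,0,0],[0,0,0]],[[0,0,0],[0,0,0]],[[0,0,0],[0,0,0]]]'
python3 - <<'E'
from h import *
T=vision.camera("top");S=vision.camera("side");o=bot.get_obs()
print(o["eef_pos"],o["ft_force"],o["grip_width"])
def crop(p,c,w,h,f): return cv2.resize(p["image"][c[1]-h//2:c[1]+h//2,c[0]-w//2:c[0]+w//2],None,fx=f,fy=f,interpolation=cv2.INTER_CUBIC)
cv2.imwrite("pics/c2.png",np.hstack([crop(T,(305,218),80,120,5),crop(S,(245,195),80,120,5)]))
for n in("rod","rod_tip","socket"):
    for k,p in(("T",T),("S",S)): print(n,k,[(np.round(x["position"],1),x["score"]) for x in vision.place_of(p,n)[:2]])
X=o["eef_pos"].copy();X[2]-=.089;print(px(T,X),px(S,X),px(S,[.5575,-.0695,.06]))
E
```

```text
clock: 6.92
eef_pos: [0.5578, -0.0707, 0.1827]
tool_rot: [0.708, 0.706, -0.0, -0.0]
ft_force: [-0.9, 0.3, -0.9]
grip_width: 0.0167
grasp_force: 58.6
[ 0.55794623 -0.07076786  0.18305539] [-0.6516419  -0.03155028 -1.61366658] 0.016235794324550683
rod T []
rod S [(array([245. , 206.2]), 0.69)]
rod_tip T []
rod_tip S [(array([243.6, 205.9]), 0.86), (array([331.2, 220.3]), 0.74)]
socket T [(array([297.9, 222.6]), 0.68)]
socket S [(array([246.2, 213.3]), 0.75)]
[300.71263698 220.63118873] [244.91405512 203.6921704 ] [244.33026601 214.70605061]
```

View pics/c2.png

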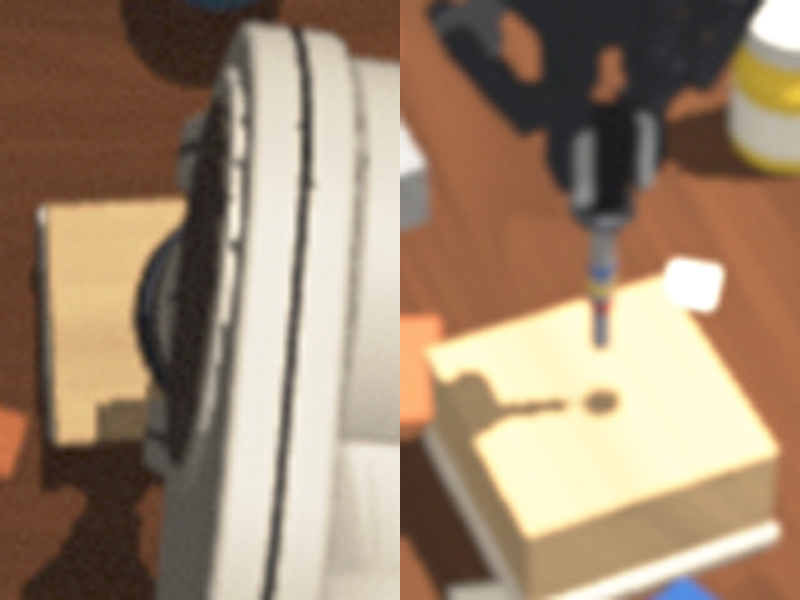

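The side view shows the rod upright, its tip at (244.2,203.6), directly above the socket at (244.8,215). I lower it now.

```bash
python3 -m creep '[[[1,0,15],[0,0,0]],[[0,0,12],[0,0,0]],[[0,0,3],[0,0,0]],[[0,0,2],[0,0,0]],[[0,0,2],[0,0,0]],[[0,0,2],[0,0,0]],[[0,0,0],[0,0,0]]]'
python3 - <<'E'
from h import *
o=bot.get_obs();print(o["eef_pos"],o["ft_force"])
E
```

```text
clock: 8.2
eef_pos: [0.5582, -0.0687, 0.1473]
tool_rot: [0.707, 0.707, 0.0, 0.0]
ft_force: [-0.3, -0.1, -0.8]
grip_width: 0.0163
grasp_force: 58.6
[ 0.55820861 -0.06872514  0.14732834] [-0.34204255 -0.08702079 -0.80548516]
```

```bash
python3 -m creep '[[[0,0,6],[0,0,0]],[[0,0,6],[0,0,0]],[[0,0,4],[0,0,0]],[[0,0,0],[0,0,0]]]';  python3 -m creep '[[[0,0,1],[0,0,0]],[[0,0,1],[0,0,0]],[[0,0,1],[0,0,0]],[[0,0,0],[0,0,0]]]'; python3 -m creep '[[[0,0,1],[0,0,0]],[[0,0,1],[0,0,0]],[[0,0,1],[0,0,0]],[[0,0,0],[0,0,0]]]'
```

```text
clock: 8.7
eef_pos: [0.5578, -0.0687, 0.1307]
tool_rot: [0.708, 0.707, -0.0, -0.0]
ft_force: [-0.2, 0.1, 0.1]
grip_width: 0.0168
grasp_force: 58.6
clock: 9.2
eef_pos: [0.5582, -0.0687, 0.1283]
tool_rot: [0.707, 0.707, -0.0, -0.0]
ft_force: [-0.1, 0.9, -0.7]
grip_width: 0.0161
grasp_force: 58.6
clock: 9.7
eef_pos: [0.5582, -0.0688, 0.1252]
tool_rot: [0.708, 0.707, -0.0, -0.0]
ft_force: [0.1, -0.0, -1.3]
grip_width: 0.0166
grasp_force: 58.6
```

```bash
for i in 1; do python3 -m creep '[[[0,0,1],[0,0,0]],[[0,0,1],[0,0,0]],[[0,0,0],[0,0,0]]]';done; python3 -m creep '[[[0,0,1],[0,0,0]],[[0,0,1],[0,0,0]],[[0,0,0],[0,0,0]]]'
```

```text
clock: 10.07
eef_pos: [0.5591, -0.0688, 0.125]
tool_rot: [0.707, 0.707, 0.001, 0.001]
ft_force: [-1.6, 0.4, 6.6]
grip_width: 0.0162
grasp_force: 59.4
clock: 10.45
eef_pos: [0.5596, -0.0689, 0.1248]
tool_rot: [0.707, 0.707, 0.002, 0.002]
ft_force: [-3.6, 0.4, 15.7]
grip_width: 0.0164
grasp_force: 60.5
```

```bash
python3 -m creep '[[[0,0,-2],[0,0,0]],[[0,0,0],[0,0,0]],[[0,0,0],[0,0,0]],[[0,0,0],[0,0,0]]]'
python3 - <<'E'
from h import *
S=vision.camera("side");o=bot.get_obs()
print(o["eef_pos"],o["ft_force"])
cv2.imwrite("pics/c3.png",cv2.resize(S["image"][155:230,210:280],None,fx=8,fy=8,interpolation=cv2.INTER_CUBIC))
E
```

```text
clock: 10.95
eef_pos: [0.5591, -0.0688, 0.1249]
tool_rot: [0.707, 0.707, 0.001, 0.001]
ft_force: [-1.3, -0.1, 9.4]
grip_width: 0.0166
grasp_force: 59.0
[ 0.5591186  -0.06881599  0.12494206] [-1.14285354  0.35162233  8.48012219]
```

View pics/c3.png

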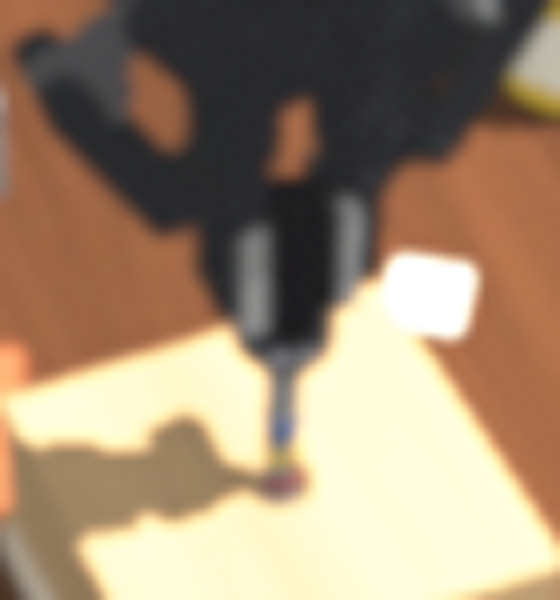

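The red ring sits at the socket rim, at about (283,480) in the crop, with yellow and blue above it. The depth is 24 mm, so the red post fits. While the rod is in the socket, I also feel the walls to find its centre.

```bash
python3 -m creep '[[[0,0,-5],[0,0,0]],[[0,-1,0],[0,0,0]],[[0,2,0],[0,0,0]],[[0,2,0],[0,0,0]],[[0,0,0],[0,0,0]],[[0,0,0],[0,0,0]]]'; python3 -m creep '[[[0,-4,0],[0,0,0]],[[0,-4,0],[0,0,0]],[[0,0,0],[0,0,0]],[[0,0,0],[0,0,0]]]'; python3 -m creep '[[[0,4,0],[0,0,0]],[[4,0,0],[0,0,0]],[[0,0,0],[0,0,0]],[[0,0,0],[0,0,0]]]';python3 -m creep '[[[-4,0,0],[0,0,0]],[[-4,0,0],[0,0,0]],[[0,0,0],[0,0,0]],[[0,0,0],[0,0,0]]]'
```

```text
clock: 11.75
eef_pos: [0.5609, -0.0688, 0.1279]
tool_rot: [0.707, 0.707, -0.0, -0.0]
ft_force: [-1.0, 0.1, -1.3]
grip_width: 0.0165
grasp_force: 58.6
clock: 12.25
eef_pos: [0.554, -0.0689, 0.1288]
tool_rot: [0.708, 0.707, 0.001, 0.001]
ft_force: [1.9, -0.6, -1.5]
grip_width: 0.0166
grasp_force: 58.7
clock: 12.75
eef_pos: [0.5571, -0.0654, 0.1283]
tool_rot: [0.708, 0.707, -0.001, 0.0]
ft_force: [1.1, -4.8, -1.0]
grip_width: 0.0163
grasp_force: 58.9
clock: 13.25
eef_pos: [0.5571, -0.0725, 0.1283]
tool_rot: [0.707, 0.707, 0.0, -0.0]
ft_force: [0.1, 0.8, -0.0]
grip_width: 0.0165
grasp_force: 58.9
```

```bash
python3 -m creep '[[[3,0,-10],[0,0,0]],[[0,0,-25],[0,0,0]],[[0,0,-25],[0,0,0]],[[-30,-6,0],[0,0,0]],[[-42,-7,0],[0,0,0]],[[-42,-7,0],[0,0,0]],[[-40,-7,0],[0,0,0]],[[0,0,0],[0,0,0]],[[0,0,0],[0,0,0]]]'
python3 - <<'E'
from h import *
S=vision.camera("side");o=bot.get_obs()
print(o["eef_pos"],o["ft_force"])
E
```

```text
clock: 14.38
eef_pos: [0.5302, -0.2233, 0.1888]
tool_rot: [0.708, 0.707, 0.0, 0.0]
ft_force: [-0.1, 0.0, -0.7]
grip_width: 0.0167
grasp_force: 58.9
[ 0.5302763  -0.22283711  0.18867406] [-0.09064036  0.47690606 -1.31204979]
```

```bash
python3 -m creep '[[[-0.5,0,12],[0,0,0]],[[0,0,8],[0,0,0]],[[0,0,4],[0,0,0]],[[0,0,3],[0,0,0]],[[0,0,3],[0,0,0]],[[0,0,0],[0,0,0]]]'
```

```text
clock: 15.18
eef_pos: [0.5299, -0.2242, 0.1581]
tool_rot: [0.708, 0.707, -0.0, -0.0]
ft_force: [-0.5, 0.1, -0.8]
grip_width: 0.0163
grasp_force: 58.9
```

Run:
```python
from h import *
S=vision.camera("side");o=bot.get_obs()
print(o["eef_pos"],o["ft_force"])
```

```text
[ 0.53005937 -0.2242967   0.15835188] [-0.10886987  0.01439783 -0.8397285 ]
```

Inside the hole. I continue to about 1 mm above hanging, then open.

```bash
python3 -m creep '[[[0,0,15],[0,0,0]],[[0,0,20],[0,0,0]],[[0,0,18],[0,0,0]],[[0,0,6],[0,0,0]],[[0,0,3.5],[0,0,0]],[[0,0,1],[0,0,0]],[[0,0,0],[0,0,0]]]'; python3 -m creep '[[[0,0,0],[0,0,0]],[[0,0,0],[0,0,0]],[[0,0,0],[0,0,0]],[[0,0,0],[0,0,0]],[[0,0,0],[0,0,0]]]' 60
```

```text
clock: 16.1
eef_pos: [0.5304, -0.2244, 0.0954]
tool_rot: [0.707, 0.707, 0.0, 0.001]
ft_force: [-0.3, 0.6, -0.5]
grip_width: 0.0164
grasp_force: 58.9
clock: 16.73
eef_pos: [0.53, -0.2242, 0.0948]
tool_rot: [0.708, 0.707, 0.0, -0.0]
ft_force: [-0.3, 0.5, -1.1]
grip_width: 0.0599
grasp_force: 0.0
```

```bash
python3 -m creep '[[[0,0,-30],[0,0,0]],[[0,0,-40],[0,0,0]],[[0,0,-40],[0,0,0]]]'; python3 -m creep '[[[52,-2.5,0],[0,0,0]],[[55,-3,0],[0,0,0]],[[55,-3,0],[0,0,0]],[[55,-3,0],[0,0,0]],[[55,-3,0],[0,0,0]],[[55,-3,0],[0,0,0]],[[55,-2.5,0],[0,0,0]],[[54,-2.5,0],[0,0,0]],[[0,0,0],[0,0,0]],[[0,0,0],[0,0,0]],[[0,0,0],[0,0,0]]]'
python3 - <<'E'
from h import *
S=vision.camera("side");T=vision.camera("top");o=bot.get_obs()
print(o["eef_pos"],o["ft_force"])
t=T["image"][185:275,320:410];s=S["image"][95:185,135:225]
cv2.imwrite("pics/c4.png",cv2.resize(np.hstack([t,s]),None,fx=4.4,fy=4.4,interpolation=cv2.INTER_CUBIC))
E
```

```text
clock: 17.1
eef_pos: [0.5298, -0.2241, 0.2057]
tool_rot: [0.707, 0.707, -0.0, -0.0]
ft_force: [0.2, -0.8, 0.7]
grip_width: 0.0599
grasp_force: 0.0
clock: 18.48
eef_pos: [0.5081, 0.2105, 0.2048]
tool_rot: [0.708, 0.706, -0.0, 0.0]
ft_force: [0.2, 0.8, 0.9]
grip_width: 0.0599
grasp_force: 0.0
[0.50824742 0.2104523  0.20492994] [-0.11724907 -0.28533684 -0.00409918]
```

View pics/c4.png

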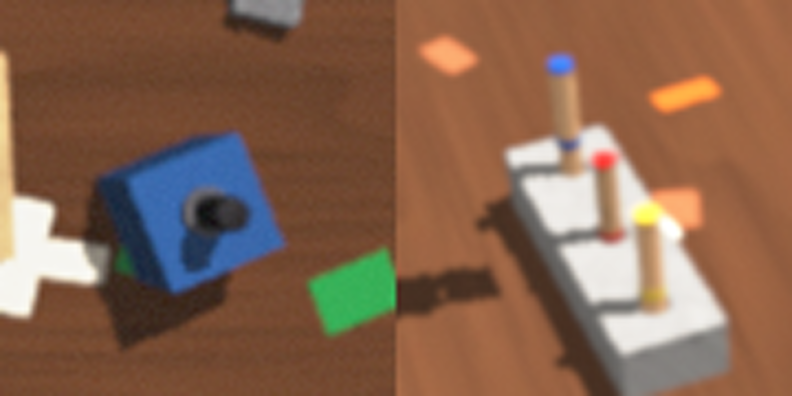

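The rod is back in its stand, upright by its collar (215,212 in the left crop). The posts are untouched and the gripper hangs above the crop. I descend on the red post.

```bash
python3 -m creep '[[[1,0,35],[0,0,0]],[[0,0,40],[0,0,0]],[[0,0,35],[0,0,0]],[[0,0,25],[0,0,0]],[[0,0,17],[0,0,0]],[[0,0,0],[0,0,0]],[[0,0,0],[0,0,0]]]'; python3 -m creep '[[[0,0,0],[0,0,0]],[[0,0,0],[0,0,0]],[[0,0,0],[0,0,0]],[[0,0,0],[0,0,0]],[[0,0,0],[0,0,0]],[[0,0,0],[0,0,0]],[[0,0,0],[0,0,0]]]' 3
```

```text
clock: 19.45
eef_pos: [0.5088, 0.2125, 0.0536]
tool_rot: [0.708, 0.706, 0.001, 0.0]
ft_force: [0.1, 0.1, -1.0]
grip_width: 0.0599
grasp_force: 0.0
clock: 20.32
eef_pos: [0.5085, 0.213, 0.0535]
tool_rot: [0.707, 0.707, 0.001, 0.0]
ft_force: [-0.1, 0.2, 5.6]
grip_width: 0.0123
grasp_force: 58.4
```

```bash
python3 -m creep '[[[0,0,-20],[0,0,0]],[[0,0,-50],[0,0,0]],[[0,0,-50],[0,0,0]],[[-45,8,0],[0,0,0]],[[-48,8,0],[0,0,0]],[[-48,8,0],[0,0,0]],[[-48,8,0],[0,0,0]],[[-48,8,0],[0,0,0]],[[-44,9,0],[0,0,0]],[[0,0,0],[0,0,0]],[[0,0,30],[0,0,0]],[[0,0,26],[0,0,0]]]'; python3 -m creep '[[[0,0,0],[0,0,0]],[[0,0,0],[0,0,0]],[[0,0,0],[0,0,0]]]'
python3 - <<'E'
from h import *
S=vision.camera("side");T=vision.camera("top");o=bot.get_obs()
print(o["eef_pos"],o["ft_force"])
s=S["image"][155:230,210:280]
cv2.imwrite("pics/c5.png",cv2.resize(s,None,fx=8,fy=8,interpolation=cv2.INTER_CUBIC))
for z in(.06,o["eef_pos"][2]-.0435): print(px(S,[.5576,-.0693,z]),px(S,[.5576,-.0593,z]))
E
```

```text
clock: 21.82
eef_pos: [0.5563, -0.0673, 0.1157]
tool_rot: [0.707, 0.707, 0.0, -0.0]
ft_force: [0.0, 0.1, 0.5]
grip_width: 0.0122
grasp_force: 59.5
clock: 22.2
eef_pos: [0.5577, -0.068, 0.1183]
tool_rot: [0.707, 0.707, 0.001, 0.001]
ft_force: [0.0, -0.4, 0.1]
grip_width: 0.0124
grasp_force: 59.5
[ 0.55749552 -0.06816529  0.11799614] [-0.2443091   0.35045493 -0.81605639]
[244.33949854 214.62679016] [242.56980836 211.32925021]
[244.40136447 209.84908889] [242.61372778 206.54856046]
```

View pics/c5.png

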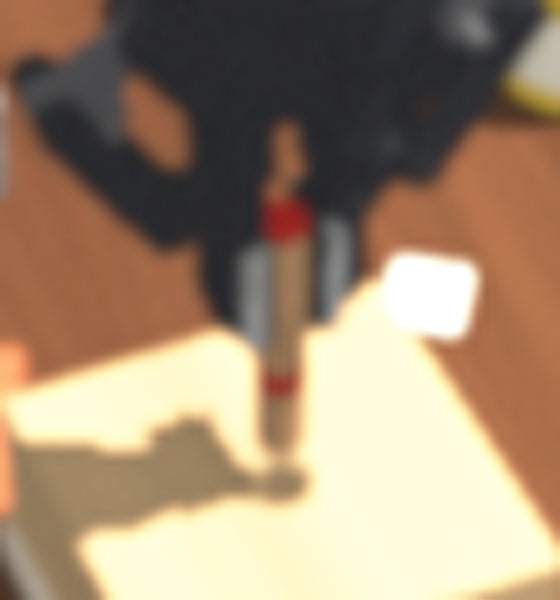

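The red post is held over the socket, its foot centre at column 279 in the crop and the socket at (281,482). It leans slightly at most. I lower it carefully.

```bash
python3 -m creep '[[[0,0,6],[0,0,0]],[[0,0,5],[0,0,0]],[[0,0,1],[0,0,0]],[[0,0,1],[0,0,0]],[[0,0,1],[0,0,0]],[[0,0,0],[0,0,0]],[[0,0,0],[0,0,0]]]'; python3 -m creep '[[[0,0,1],[0,0,0]],[[0,0,1],[0,0,0]],[[0,0,0],[0,0,0]],[[0,0,0],[0,0,0]]]'
```

```text
clock: 23.18
eef_pos: [0.5568, -0.0683, 0.1029]
tool_rot: [0.708, 0.707, 0.0, 0.0]
ft_force: [0.9, 0.0, -0.2]
grip_width: 0.0124
grasp_force: 59.5
clock: 23.68
eef_pos: [0.5567, -0.0682, 0.1008]
tool_rot: [0.707, 0.707, 0.0, 0.0]
ft_force: [0.5, 0.5, -0.6]
grip_width: 0.0121
grasp_force: 59.5
```

```bash
python3 -m creep '[[[0,0,2],[0,0,0]],[[0,0,2],[0,0,0]],[[0,0,2],[0,0,0]],[[0,0,0],[0,0,0]]]'; python3 -m creep '[[[0,0,2],[0,0,0]],[[0,0,2],[0,0,0]],[[0,0,2],[0,0,0]],[[0,0,0],[0,0,0]]]';python3 -m creep '[[[0,0,2],[0,0,0]],[[0,0,2],[0,0,0]],[[0,0,1],[0,0,0]],[[0,0,0],[0,0,0]]]'
```

```text
clock: 24.18
eef_pos: [0.5565, -0.0682, 0.0945]
tool_rot: [0.707, 0.707, -0.0, -0.0]
ft_force: [-0.0, -0.6, -0.2]
grip_width: 0.0123
grasp_force: 59.5
clock: 24.68
eef_pos: [0.5565, -0.0682, 0.0886]
tool_rot: [0.708, 0.707, -0.0, -0.0]
ft_force: [0.5, -0.1, -0.1]
grip_width: 0.0126
grasp_force: 59.5
clock: 25.18
eef_pos: [0.5566, -0.0682, 0.0837]
tool_rot: [0.708, 0.707, -0.0, -0.0]
ft_force: [-0.5, -0.8, 0.0]
grip_width: 0.0127
grasp_force: 59.5
```

```bash
python3 -m creep '[[[0,0,2],[0,0,0]],[[0,0,1],[0,0,0]],[[0,0,1],[0,0,0]],[[0,0,0],[0,0,0]]]'; python3 -m creep '[[[0,0,1],[0,0,0]],[[0,0,0.5],[0,0,0]],[[0,0,0],[0,0,0]],[[0,0,0],[0,0,0]]]'
```

```text
clock: 25.68
eef_pos: [0.5567, -0.0682, 0.0797]
tool_rot: [0.708, 0.707, -0.0, -0.0]
ft_force: [-0.7, -0.2, -1.0]
grip_width: 0.0121
grasp_force: 59.5
clock: 26.18
eef_pos: [0.5572, -0.0683, 0.0795]
tool_rot: [0.707, 0.707, 0.001, 0.001]
ft_force: [-1.2, 0.5, 6.0]
grip_width: 0.0125
grasp_force: 60.2
```

```bash
python3 -m creep '[[[0,0,0.3],[0,0,0]],[[0,0,0],[0,0,0]],[[0,0,0],[0,0,0]]]'; python3 -m creep '[[[0,0,-1.3],[0,0,0]],[[0,0,0],[0,0,0]]]'; python3 -m creep '[[[0,0,0],[0,0,0]],[[0,0,0],[0,0,0]],[[0,0,0],[0,0,0]],[[0,0,0],[0,0,0]],[[0,0,0],[0,0,0]]]' 50;  python3 -m creep '[[[0,0,-20],[0,0,0]],[[0,0,-45],[0,0,0]],[[0,0,-50],[0,0,0]],[[-60,0,0],[0,0,0]],[[-60,0,0],[0,0,0]],[[-60,0,0],[0,0,0]],[[-60,0,0],[0,0,0]],[[-60,0,0],[0,0,0]],[[0,0,0],[0,0,0]],[[0,0,0],[0,0,0]]]'
python3 - <<'E'
from h import *
S=vision.camera("side");T=vision.camera("top")
s=S["image"][155:300,200:300];t=T["image"][170:260,270:400]
cv2.imwrite("pics/c6.png",np.hstack([cv2.resize(s,(400,580)),cv2.resize(t,(400,580*400//838)).copy() if 0 else cv2.copyMakeBorder(cv2.resize(t,(400,277)),0,303,0,0,0)]))
for n in("band_red","socket"): print(n,[(x["position"],x["score"]) for x in vision.place_of(S,n)[:2]])
E
```

```text
clock: 26.55
eef_pos: [0.5574, -0.0683, 0.0795]
tool_rot: [0.708, 0.707, 0.001, 0.001]
ft_force: [-1.0, 0.7, 6.8]
grip_width: 0.0128
grasp_force: 60.3
clock: 26.8
eef_pos: [0.5569, -0.0683, 0.0795]
tool_rot: [0.708, 0.707, 0.0, 0.0]
ft_force: [-0.7, 0.1, 2.5]
grip_width: 0.0127
grasp_force: 59.8
clock: 27.42
eef_pos: [0.5567, -0.0683, 0.0792]
tool_rot: [0.707, 0.707, -0.0, -0.0]
ft_force: [-0.5, 0.0, -0.1]
grip_width: 0.05
grasp_force: 0.0
clock: 28.68
eef_pos: [0.556, -0.3681, 0.1937]
tool_rot: [0.708, 0.706, 0.0, -0.001]
ft_force: [-0.5, 0.9, -0.4]
grip_width: 0.0501
grasp_force: 0.0
band_red [([261.4, 292.0], 0.64), ([244.5, 214.3], 0.51)]
socket [([245.7, 211.3], 0.64)]
```

View pics/c6.png

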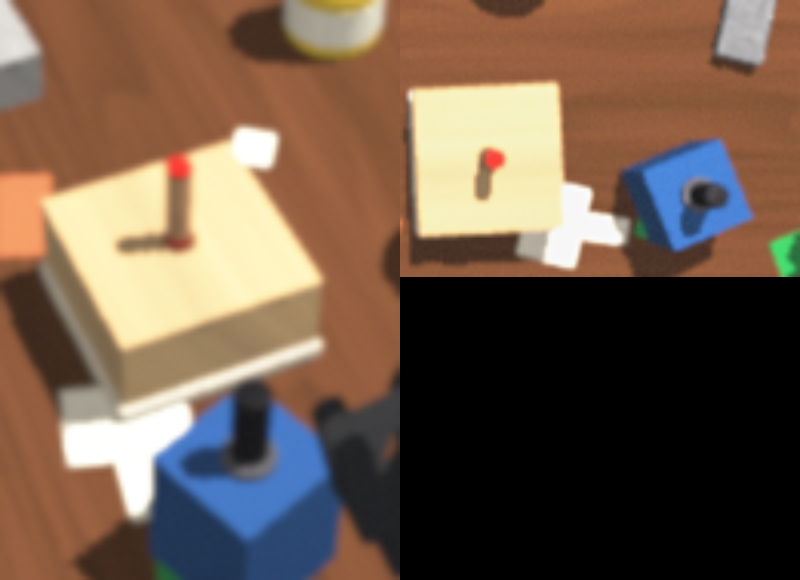

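The red post stands upright in the socket with its band at the base top (180,242). The rod hangs in its stand and the gripper is clear, so I hand in the job.

```bash
python3 -c "
from workcell import workorder
print(workorder.job_done())"
```

```text
the job is handed in; nothing more can be done
None
```

I measured the socket at 24 mm deep, returned the rod to its stand, pressed the red post home with about 7 N and handed in the job at about 29 s; no verdict came back.

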